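# Seat the ring cutter in the three-point trimming nest

### The arm

A 6-joint arm with a two-finger parallel gripper is mounted at the origin on the work surface. World frame = base frame: x ahead of the robot, y to its left, z up, the work surface at z = 0. Lengths are in m, angles in rad, forces in N, time in s.
With the tool pointing down it reaches from about 0.3 to 0.875 m from the base axis. Payload 6.4 kg.
Tool frame: the origin (TCP) lies midway between the tips of the shut fingers; the grasp point (between the pads) lies 19 mm behind it; x points along the fingers, y is the direction in which the jaws open and shut, and the axes are right-handed (so a half turn about x gives the same grasp; the last joint's range is limited). The gripper opens to 85 mm and grips with 20 to 120 N. Pads are 22 mm wide; open, the fingers measure 114 mm over their backs; the gripper's body (76 mm by 85 mm) begins 54 mm behind the grasp point. The pads swing forward as they close: fully open they stand 13 mm farther back than shut.
Start: joints at [-1.376, 0.181, 1.607, -0, 1.354, -0.206], TCP at [0.224, -0.529, 0.231] pointing down, gripper open.
Joint ranges: [-2.99, 2.99], [-0.89, 2.07], [0.3, 2.58], [-1.14, 4.28], [0, 2.63], [-3.12, 3.12]. Speed limits (rad/s): [2.57, 2.57, 3.01, 3.14, 3.14, 3.14].

### API

Orientations are given as a unit quaternion [w, x, y, z].
In Python, from bench import ctrl gives the robot as it stands.
- The arm moves only by the tool step_arm, never from a script. Its argument "motion" is a list of rows, each a list of 7 numbers: the shift along the tool's x, y, z in mm, then the turn, a rotation vector about the tool's x, y, z in degrees, then the closure in counts, from 0 (fully open) to 255 (shut). In form: [[tx, ty, tz, rx, ry, rz, hand], ...]. A call has 1 to 10 rows; each row is the pose to reach, as a shift and turn from the pose commanded when the call began, along the tool's axes at that moment; what a row does not reach only later rows make up. A row lasts 1/8 s, in which the tool goes at most 62.5 mm and 10.7 degrees, less where a joint would pass 70% of its speed; a pose out of reach is approached as far as the arm can. A call with a gripper value outside its range is refused whole. The fingers move at their own pace and stop on an object; the grip force is fixed at half the most. Time passes only in rows, so rows that repeat a pose let the fingers close. It gives the time, the measured TCP pose, the force and the opening at its end, in the units of the state.
- ctrl.get_obs(): the state, without advancing time (a new reading comes with each control period).
- ctrl.camera(name): name is "scene" or "side" or "wrist"; returns (picture, depth): 420x560x3 uint8, red, green, blue; 420x560 float32, m along the optical axis (not along the pixel's ray), 0 where there is no reading.
- ctrl.camera_info(name): a dict with "fx", "fy", "cx", "cy" (pixels), "T" (4x4, takes a point from camera to world coordinates); the wrist camera has in their place "hand_eye" (4x4, takes a point from camera to tool coordinates, whose origin is the TCP and whose axes are the tool frame's). Camera axes: x right, y down, z forward; pixel columns grow to the right and rows downward; lengths in m; the calibration is good to about 2 mm. A picture is of the moment at which its call begins: read the wrist's pose just before it. camera_info takes no time and is no camera call.
- ctrl.hand_in(): hands the job in, once; it reports no verdict.
The state is a dict: "time_s": time; "q": joint angles; "dq": joint speeds; "joint_efforts": joint torques, N m; "eef_pos": TCP position; "eef_rot": TCP orientation; "wrist_force": force on the tool from outside, world axes, zero at the start; "torque": the same for the moment, N m; "opening": opening from 0.0 (shut) to 1.0 (fully open).
Only numpy, scipy, OpenCV 4.12 (cv2) and the standard library are available. Lean on these libraries where they do the work, as an engineer would, in place of code of your own. Each camera call takes 0.05 s, during which the arm holds its last target. There are 200 camera calls.

### The job

Stand the capped steel ring cutter upright in the aluminium trimming nest, between the red-tabbed clamp and the two brass screw stops, and let go of it. Then slide the clamp gently forward by its red tab until it has nudged the cutter fully home and you can feel it bear lightly on both stops and the clamp at once; the gauge stops are delicate, so a press of a few newtons is right and none of the three contacts may ever see 10 N. Leave the clamp closed against the cutter, and do not disturb the bottle, the orange lid or the cork.

Things in the scene. Friction and masses are not known exactly. Their poses are not given: they have to be found in the camera images.
- ring: capped ring cutter: plain steel cylinder, 56 mm diameter, 50 mm tall, closed top, about 0.15 to 0.31 kg; stands upright on the shelf board. Origin: centre of its underside; z up its axis. Grip it across its diameter near the top.
- nest: aluminium nest base, fixed, 210 mm (its x) by 150 mm (its y) by 8 mm thick, its top lapped and slippery, lying on the board, turned up to 0.35 rad about the vertical. Origin: centre of its underside. Its +x runs from the clamp to the stops, the direction the clamp closes in, and points roughly away from the robot.
- seat (a point): Point on the nest's top face (30 mm along nest +x from its centre, 8 mm above the board), axes as the nest's: home of the cutter's underside centre if both screws were at mid setting. The true home lies up to 12 mm off along nest x and 7 mm along y, as the screws are reset each time. With the clamp open, a cutter stood 20 to 24 mm short of it (towards nest -x) clears pad and stops.
- stop_left: Left screw stop (nest +y side): fixed blue block 16 x 24 x 26 mm tall on the nest's top face, 49 mm from the seat point, 60 degrees left of nest +x. Origin: centre of its underside; its -x points at the seat. A slippery, unyielding brass ball tip (radius 6 mm, 15 mm above the nest's top face) ends nominally 28 mm from the seat point, but is screwed up to 6 mm in or out, unmeasured.
- stop_right: right screw stop (nest -y side): mirror image of the left one, with its own unknown screw setting.
- clamp: Clamp that slides along nest x only; axes as the nest's. Origin: at the nest's top-face level below the middle of its flat slippery white pad face (40 mm wide, 7 to 23 mm above). About 3 N moves it; it stays where left. Open, the pad face is 68 mm short of the seat point; it starts closed from there by 0 to 5 mm, can close by 56 mm. On touching, the cutter's centre is 28 mm ahead of the origin.
- tab (a point): Middle of the top edge of the clamp's upright red push tab, axes as the nest's. Tab: 10 mm thick along nest x, 24 mm wide, its top 64 mm above the nest's top face (72 mm above the board), rising from the 22 mm tall grey carriage; its middle lies 34 mm behind (-x of) the pad face.
- bottle: brown glass specimen bottle, 60 mm diameter, 110 mm tall; leave it alone. Origin: centre of its underside.
- lid: orange plastic ring lid, 68 mm diameter, 14 mm tall; leave it alone. Origin: centre of its underside.
- cork: cork stopper, 38 mm top diameter, 35 mm tall; leave it alone. Origin: centre of its underside.
Things that resemble listed ones, but are neither listed nor needed, are in the scene too. Leave any green look-alike of the ring alone.

How it is judged:
By the outcome, as a careful person would: the job done as asked, in the order asked, and still so for the second after the job is handed in, with the robot touching nothing.
It also fails if it takes over 69 s, if anything falls off the work surface, if the arm or the gripper's body presses on something with over 40 N, if the wrist force passes 120 N, or if a joint passes its speed limit or range.

## Working session

There is one attempt and no reset: what is moved stays moved. The work goes in short steps, Python scripts to look and compute and a tool call to move; the robot and the scene stay as the last step left them, time stands still between calls to the robot, and variables do not carry over. Pictures are saved under pics/ and viewed, about 8 in all and at most 12, crops included, and the job is handed in when it is done.

Besides the shell and the picture viewer there is one more tool, called after "Call:" as a command line: name --pt "numbers of a row" for each row, then --argument value for the rest. step_arm: Moves the arm, as the interface text tells. Its arguments: {"type":"object","properties":{"motion":{"type":"array","items":{"type":"array","items":{"type":"number"}}}},"required":["motion"]}

```bash
mkdir -p pics; ls; cat > h.py <<'E'
import numpy as np, cv2
from bench import ctrl
from scipy.spatial.transform import Rotation as R
def tool():
    o=ctrl.get_obs(); w,x,y,z=o["eef_rot"]; T=np.eye(4); T[:3,:3]=R.from_quat([x,y,z,w]).as_matrix(); T[:3,3]=o["eef_pos"]; return T
def snap(name,fn=None):
    i=ctrl.camera_info(name); T=tool()@i["hand_eye"] if "hand_eye" in i else i["T"]
    p,d=ctrl.camera(name)
    if fn: cv2.imwrite("pics/"+fn,p[:,:,::-1])
    v,u=np.mgrid[:420,:560]
    P=np.stack([(u-i["cx"])/i["fx"]*d,(v-i["cy"])/i["fy"]*d,d],-1)@T[:3,:3].T+T[:3,3]
    P[d==0]=np.nan
    return p,d,P,i,T
E
python3 - <<'E'
from h import *
a=snap("scene");b=snap("side")
for n,s in (("scene",a),("side",b)):
    np.savez("pics/%s.npz"%n,p=s[0],P=s[2],T=s[4]); print(n,s[4].round(3).tolist(),s[3]["fx"])
cv2.imwrite("pics/a.png",a[0][:,:,::-1]);cv2.imwrite("pics/b.png",b[0][:,:,::-1])
print(ctrl.get_obs())
E
```

```text
pics
scene [[0.27, 0.714, -0.646, 1.205], [0.963, -0.188, 0.195, -0.178], [0.017, -0.675, -0.738, 0.804], [0.0, 0.0, 0.0, 1.0]] 405.12611983935034
side [[-0.835, -0.269, 0.481, -0.053], [-0.551, 0.384, -0.741, 0.981], [0.015, -0.883, -0.469, 0.687], [0.0, 0.0, 0.0, 1.0]] 497.27473009123526
{'time_s': 0.1, 'q': array([-1.37632605e+00,  1.81492323e-01,  1.60792117e+00, -3.06122436e-05,
        1.35383090e+00, -2.06314565e-01]), 'dq': array([-0.00029564, -0.0021614 , -0.00124891,  0.00043644,  0.00140784,
       -0.00060047]), 'joint_efforts': array([ 4.62631069e-04, -4.45883274e+01, -3.52238917e+01, -4.25813914e-04,
        4.11133617e-03,  9.85803865e-06]), 'eef_pos': array([ 0.22422859, -0.52891662,  0.23045352]), 'eef_rot': array([-0.14017059, -0.69294873, -0.14133865,  0.69296295]), 'wrist_force': array([-1.22315249, -0.7893504 , -0.88724449]), 'torque': array([-0.03509694,  0.00037046,  0.00224609]), 'opening': 1.0025801874431863}
```

View pics/a.png

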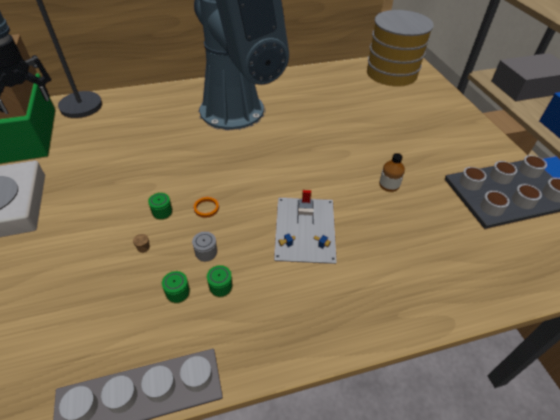

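View pics/b.png

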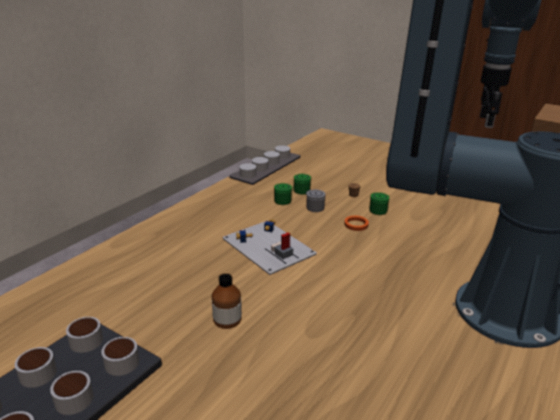

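Scene view: the ring is the grey capped cylinder at (205,245). The look-alikes are green, at (161,205), (176,286) and (220,280); the white and grey cups at the lower left (77–195,370–400) are in a tray. The nest centre is at (306,230), the red tab at (307,196), and the stops at (287,240) and (323,241). In the side view the ring is at (316,200) and the tab at (286,241).

```bash
python3 - <<'E'
from h import *
for n in ("scene","side"):
    s=np.load("pics/%s.npz"%n); P=s["P"];p=s["p"];hsv=cv2.cvtColor(p,cv2.COLOR_RGB2HSV).astype(int)
    near=(P[...,0]>.2)&(P[...,0]<.9)&(abs(P[...,1])<.5)
    bo=near&(abs(P[...,2])<.006); print(n,"table z",np.nanmedian(P[...,2][near]))
    red=near&((hsv[...,0]<6)|(hsv[...,0]>174))&(hsv[...,1]>200)&(p[...,0]>100)&(P[...,2]>.02)&(P[...,2]<.09)
    blue=near&(hsv[...,0]>105)&(hsv[...,0]<125)&(hsv[...,1]>150)&(P[...,2]<.05)
    grey=near&(hsv[...,1]<70)&(P[...,2]>-.01)&(P[...,2]<.09)
    def comps(m,nm,mn):
        k,l,st,c=cv2.connectedComponentsWithStats(m.astype(np.uint8))
        for j in range(1,k):
            if st[j,4]>=mn:
                q=P[l==j]; zt=np.percentile(q[:,2],95); t=q[q[:,2]>zt-.006]
                print(nm,st[j].tolist(),"med",np.median(q,0).round(4),"ztop",zt.round(4),"topmean",((t.min(0)+t.max(0))/2).round(4), "ext",np.ptp(t,axis=0).round(3))
    comps(red,"red",8);comps(blue,"blue",8);comps(grey,"grey",60)
    g=near&(hsv[...,1]<60)&(abs(P[...,2]-.008)<.005)
    k,l,st,c=cv2.connectedComponentsWithStats(g.astype(np.uint8)); j=1+st[1:,4].argmax()
    r=cv2.minAreaRect(P[l==j][:,:2].astype(np.float32)*1000);print("nest",r,np.median(P[l==j][:,2]))
a=snap("scene");p=a[0]
cv2.imwrite("pics/c.png",cv2.resize(p[170:320,130:360,::-1],None,fx=3.4,fy=3.4,interpolation=cv2.INTER_CUBIC))
E
```

```text
scene table z 0.0002921520251716325
red [303, 191, 8, 2, 16] med [0.5132 0.099  0.0712] ztop 0.0728 topmean [0.5135 0.0994 0.0714] ext [0.01  0.018 0.003]
blue [285, 235, 7, 10, 42] med [0.623  0.0199 0.0336] ztop 0.0361 topmean [0.6181 0.0196 0.0344] ext [0.021 0.012 0.007]
blue [320, 236, 6, 11, 39] med [0.6487 0.0969 0.0337] ztop 0.0357 topmean [0.6448 0.0992 0.0338] ext [0.017 0.016 0.005]
grey [380, 171, 22, 18, 223] med [0.506  0.3454 0.0363] ztop 0.0527 topmean [0.4946 0.3537 0.0517] ext [0.042 0.044 0.009]
grey [274, 197, 63, 67, 3527] med [0.5838 0.0746 0.0081] ztop 0.0273 topmean [0.5784 0.0574 0.0324] ext [0.161 0.122 0.022]
grey [192, 231, 25, 30, 589] med [ 0.6005 -0.1793  0.0488] ztop 0.0523 topmean [ 0.5871 -0.1789  0.0502] ext [0.058 0.055 0.007]
grey [53, 349, 166, 71, 4720] med [ 0.875  -0.3535  0.04  ] ztop 0.0437 topmean [ 0.8786 -0.3444  0.0424] ext [0.043 0.265 0.009]
nest ((576.082275390625, 79.17350769042969), (151.2201690673828, 216.00592041015625), 72.29782104492188) 0.008000076187863359
side table z 0.001290583628997588
red [283, 234, 6, 3, 8] med [0.5108 0
[... 254 characters left out ...]
ztop 0.0365 topmean [0.6387 0.1112 0.0341] ext [0.013 0.014 0.006]
grey [238, 145, 62, 39, 1062] med [ 0.8658 -0.3125  0.0226] ztop 0.0444 topmean [ 0.8779 -0.3422  0.0427] ext [0.044 0.275 0.009]
grey [306, 189, 19, 23, 360] med [ 0.5815 -0.1593  0.0389] ztop 0.0524 topmean [ 0.5877 -0.1755  0.0503] ext [0.056 0.054 0.008]
grey [223, 221, 93, 53, 2352] med [0.5664 0.105  0.009 ] ztop 0.0298 topmean [0.5753 0.069  0.0444] ext [0.156 0.105 0.041]
grey [213, 303, 28, 21, 420] med [0.4654 0.3872 0.0351] ztop 0.0523 topmean [0.4744 0.3767 0.0507] ext [0.043 0.041 0.009]
nest ((578.6051025390625, 80.76106262207031), (153.62924194335938, 215.46151733398438), 71.77332305908203) 0.008772664261844365
```

View pics/c.png

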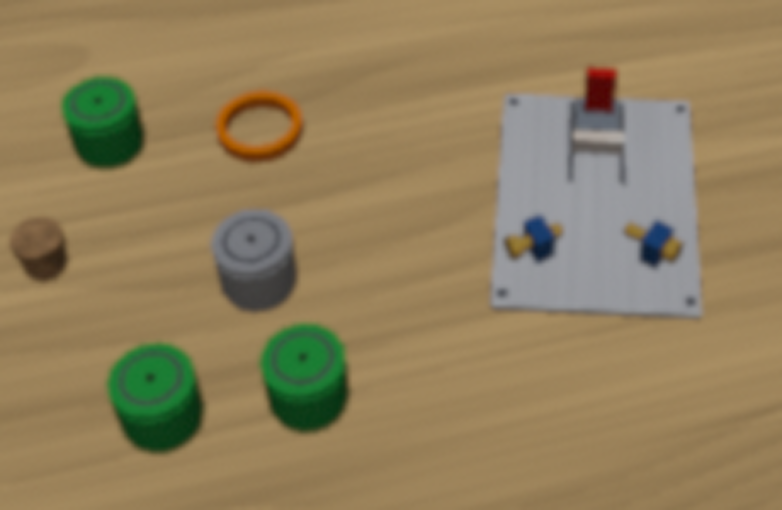

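```bash
cat >> h.py <<'E'
def plan(pos,jaw,nz=1):
    """shift (mm, tool axes) and rotvec (deg) to TCP pos, tool down, jaw direction at yaw `jaw` deg (mod 180)"""
    T=tool(); best=None
    for k in (0,180):
        a=np.radians(jaw+k); y=np.array([np.cos(a),np.sin(a),0]); x=np.array([0,0,-1.]); M=np.stack([x,y,np.cross(x,y)],1)
        r=np.degrees(R.from_matrix(T[:3,:3].T@M).as_rotvec())
        if best is None or np.linalg.norm(r)<np.linalg.norm(best): best=r
    sh=T[:3,:3].T@(np.array(pos)-T[:3,3])*1000
    o=ctrl.get_obs(); print("t",o["time_s"],"q6",o["q"][5].round(2),"shift",sh.round(1),"rot",best.round(1)); return sh,best
E
python3 - <<'E'
from h import *
s=np.load("pics/scene.npz");P=s["P"];p=s["p"];hsv=cv2.cvtColor(p,cv2.COLOR_RGB2HSV)
m=((hsv[...,0]>50)&(hsv[...,0]<75)&(hsv[...,1]>120)&(P[...,0]>.4)&(P[...,2]>.03)&(P[...,2]<.07)).astype(np.uint8)
k,l,st,c=cv2.connectedComponentsWithStats(m)
for j in range(1,k):
    if st[j,4]>40:
        q=P[l==j];t=q[q[:,2]>.045];print(st[j,:2],((t.min(0)+t.max(0))/2).round(3))
T=tool();print(T.round(3))
plan([.5877,-.177,.20],0)
i=ctrl.camera_info("wrist");print(i["hand_eye"].round(3).tolist(),i["fx"])
E
```

```text
[149 193] [ 0.428 -0.27   0.05 ]
[207 266] [ 0.693 -0.162  0.05 ]
[162 271] [ 0.683 -0.257  0.05 ]
[[-0.     0.39  -0.921  0.224]
 [ 0.001 -0.921 -0.39  -0.529]
 [-1.    -0.001 -0.     0.231]
 [ 0.     0.     0.     1.   ]]
t 0.15 q6 -0.21 shift [  31.  -182.3 -472. ] rot [-67.   -0.1   0.1]
[[0.002, -0.282, 0.96, -0.143], [1.0, 0.0, -0.002, -0.0], [0.0, 0.96, 0.282, -0.07], [0.0, 0.0, 0.0, 1.0]] 331.3227289947835
```

```bash
python3 - <<'E'
from h import *
plan([.5877,-.177,.16],72)
E
```

```text
t 0.15 q6 -0.21 shift [  71.  -182.2 -472. ] rot [41.   0.   0.1]
```

Call:
step_arm --pt "0 -20 -52 5 0 0 0" --pt "0 -40 -104 10 0 0 0" --pt "0 -61 -157 15 0 0 0" --pt "10 -81 -210 20 0 0 0" --pt "20 -101 -262 25 0 0 0" --pt "35 -121 -315 30 0 0 0" --pt "50 -142 -367 35 0 0 0" --pt "60 -162 -420 41 0 0 0" --pt "71 -182 -472 41 0 0 0" --pt "71 -182 -472 41 0 0 0"

```text
time_s: 1.4
eef_pos: [0.5891, -0.174, 0.1585]
eef_rot: [0.11, -0.698, 0.109, 0.699]
wrist_force: [0.1, -0.2, -0.0]
opening: 0.999
```

```bash
python3 - <<'E'
from h import *
p,d,P,i,T=snap("wrist","w1.png")
hsv=cv2.cvtColor(p,cv2.COLOR_RGB2HSV)
m=((hsv[...,1]<70)&(abs(P[...,2]-.05)<.006)&(np.hypot(P[...,0]-.588,P[...,1]+.177)<.05))
q=P[m];print(m.sum(),((q.min(0)+q.max(0))/2).round(4),np.ptp(q,axis=0),np.median(q[:,2]),np.median(q,0))
print(cv2.minEnclosingCircle(q[:,:2].astype(np.float32)*1000))
plan([.5877,-.177,.018],72);print(T.round(3)[:,3],ctrl.get_obs()["wrist_force"])
E
```

```text
3735 [ 0.586  -0.1786  0.0489] [0.05562143 0.05521258 0.00892609] 0.05092504924792546 [ 0.58721157 -0.17912375  0.05092505]
((585.8597412109375, -178.6104278564453), 28.003477096557617)
t 1.45 q6 1.4 shift [141.1   1.3  -0.2] rot [0.2 0.1 0. ]
[ 0.656 -0.196  0.302  1.   ] [-1.38879708 -0.52456796  0.43014986]
```

View pics/w1.png

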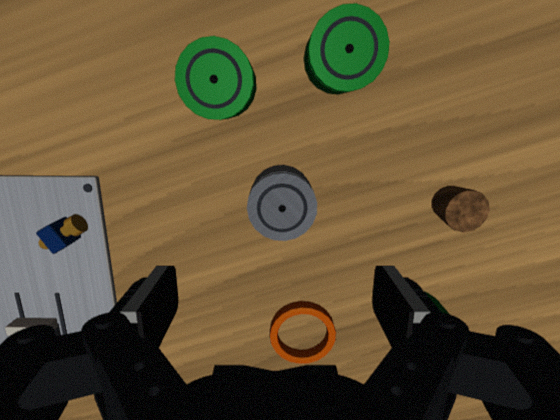

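The wrist view shows the grey ring at (282,208), with a fitted radius of 28.0 mm and its top at 51 mm, so it matches the description. The two greens are clear of the finger paths.

```bash
python3 - <<'E'
from h import *
plan([.5865,-.178,.012],72)
E
```

```text
t 1.45 q6 1.4 shift [147.1   2.7   0.7] rot [0.2 0.1 0. ]
```

Call:
step_arm --pt "30 3 1 0 0 0 0" --pt "65 3 1 0 0 0 0" --pt "100 3 1 0 0 0 0" --pt "130 3 1 0 0 0 0" --pt "147 3 1 0 0 0 0" --pt "147 3 1 0 0 0 0" --pt "147 3 1 0 0 0 255" --pt "147 3 1 0 0 0 255" --pt "147 3 1 0 0 0 255" --pt "147 3 1 0 0 0 255"

```text
time_s: 2.7
eef_pos: [0.5876, -0.181, 0.0154]
eef_rot: [-0.11, 0.7, -0.111, -0.697]
wrist_force: [-1.0, -0.7, 6.5]
opening: 0.643
```

Call:
step_arm --pt "0 0 0 0 0 0 255" --pt "0 0 0 0 0 0 255" --pt "0 0 0 0 0 0 255" --pt "-10 0 0 0 0 0 255" --pt "-40 0 0 0 0 0 255" --pt "-80 0 0 0 0 0 255" --pt "-80 0 0 0 0 0 255"

```text
time_s: 3.58
eef_pos: [0.5885, -0.1814, 0.0975]
eef_rot: [-0.11, 0.701, -0.112, -0.696]
wrist_force: [0.4, 0.2, -0.8]
opening: 0.638
```

```bash
python3 - <<'E'
from h import *
p,d,P,i,T=snap("scene")
hsv=cv2.cvtColor(p,cv2.COLOR_RGB2HSV)
print(ctrl.get_obs()["eef_pos"],ctrl.get_obs()["wrist_force"],ctrl.get_obs()["opening"])
# aim: seat-22mm along nest x
c=np.array([.5773,.0800]); 
for yaw in (-18,):
    a=np.radians(yaw); nx=np.array([np.cos(a),np.sin(a)]); t=c+nx*.008; print(t); plan([*t,.11],72)
w=snap("wrist","w2.png")
E
```

```text
[ 0.58704874 -0.18067418  0.09517489] [ 0.52934711 -0.15638151 -2.38827484] 0.6391786017032198
[0.58490845 0.07752786]
t 3.625 q6 1.39 shift [ -15.2 -244.9   81.9] rot [-0.  -0.2 -0. ]
```

View pics/w2.png

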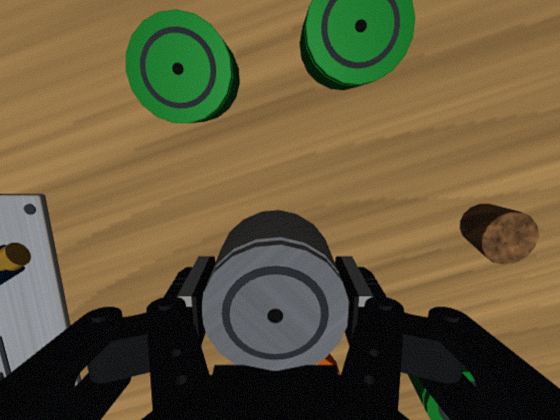

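The ring is held between the pads (its cap at (275,315)). Next I carry it over the nest, and I'll take the nest pose from the wrist camera on the way.

Call:
step_arm --pt "-10 -30 10 0 0 0 255" --pt "-15 -70 23 0 0 0 255" --pt "-15 -110 37 0 0 0 255" --pt "-15 -150 50 0 0 0 255" --pt "-15 -190 64 0 0 0 255" --pt "-15 -225 75 0 0 0 255" --pt "-15 -245 82 0 0 0 255" --pt "-15 -245 82 0 0 0 255" --pt "-15 -245 82 0 0 0 255"

```text
time_s: 4.8
eef_pos: [0.5838, 0.0772, 0.1078]
eef_rot: [0.111, -0.698, 0.111, 0.699]
wrist_force: [-0.7, -0.1, -2.7]
opening: 0.637
```

```bash
python3 - <<'E'
from h import *
print(ctrl.get_obs()["wrist_force"])
p,d,P,i,T=snap("wrist","w3.png")
tl=tool(); hsv=cv2.cvtColor(p,cv2.COLOR_RGB2HSV)
Q=(P-tl[:3,3])@tl[:3,:3]*1000   # tool coords
m=(hsv[...,1]<70)&(abs(Q[...,0]+37)<12)&(np.hypot(Q[...,1],Q[...,2])<34)&(hsv[...,2]>70)
q=Q[m];print("ring in tool: x med",np.median(q[:,0]),cv2.minEnclosingCircle(q[:,1:].astype(np.float32)))
g=(hsv[...,1]<60)&(abs(P[...,2]-.008)<.004)
q=P[g];print("nest pts",g.sum(),np.median(q[:,2]),q.min(0),q.max(0),cv2.minAreaRect(q[:,:2].astype(np.float32)*1000))
b=(hsv[...,0]>105)&(hsv[...,0]<125)&(hsv[...,1]>150)&(abs(P[...,2]-.034)<.004)
k,l,st,c=cv2.connectedComponentsWithStats(b.astype(np.uint8))
for j in range(1,k):
    if st[j,4]>30: print("blue",st[j].tolist(),cv2.minAreaRect(P[l==j][:,:2].astype(np.float32)*1000))
print(tl.round(4))
E
```

```text
[-0.73441017 -0.08063496 -2.65107194]
ring in tool: x med -35.46807355470006 ((0.046301692724227905, -3.576043128967285), 33.01235580444336)
nest pts 29865 0.008677041015651699 [ 0.45905297 -0.02371802  0.00544868] [0.69828083 0.16804077 0.01184943] ((576.64697265625, 78.90261840820312), (149.5701904296875, 208.56130981445312), 71.85804748535156)
blue [194, 129, 35, 41, 853] ((641.5947875976562, 101.79585266113281), (15.218235969543457, 23.65193748474121), 41.68614196777344)
blue [322, 129, 36, 42, 855] ((615.186279296875, 22.189376831054688), (23.905439376831055, 15.516773223876953), 11.86466121673584)
[[-6.000e-04 -3.107e-01 -9.505e-01  5.839e-01]
 [-3.000e-04 -9.505e-01  3.107e-01  7.690e-02]
 [-1.000e+00  5.000e-04  4.000e-04  1.079e-01]
 [ 0.000e+00  0.000e+00  0.000e+00  1.000e+00]]
```

View pics/w3.png

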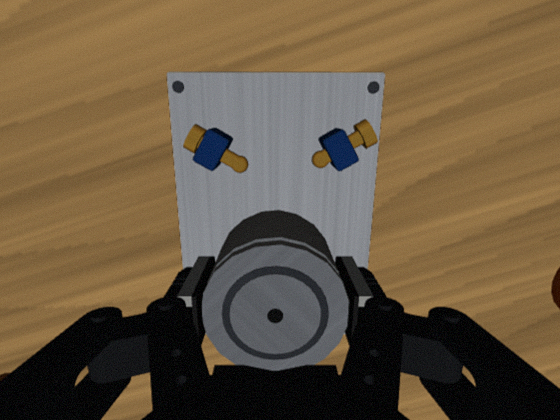

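The stops, measured by wrist camera at (212,149) and (339,150), and the nest outline give the same seat point: (0.6051, 0.0696), yaw −18°.

```bash
python3 - <<'E'
from h import *
p,d,P,i,T=snap("wrist"); tl=tool()
Q=(P-tl[:3,3])@tl[:3,:3]*1000
print("cap centre tool",Q[312:319,272:279].reshape(-1,3).mean(0),"cap top z",P[300:330,260:290,2].mean())
print("cap edges row315",[Q[315,u].round(1).tolist() for u in (212,340)])
seat=np.array([.6051,.0696]);a=np.radians(-18.1);N=np.array([[np.cos(a),np.sin(a)],[-np.sin(a),np.cos(a)]])
for nm,(u,v) in dict(L=(240,163),R=(320,158)).items():
    w=P[v-4:v+5,u-4:u+5].reshape(-1,3);w=w[w[:,2]>.022]; print(nm,len(w),N@(np.median(w,0)[:2]-seat)*1000,w[:,2].max())
c=tl[:3,3]+tl[:3,:3]@(Q[312:319,272:279].reshape(-1,3).mean(0)/1000)
print("ring centre rel seat (mm)",N@(c[:2]-seat)*1000)
print(plan([.5842,.0764,.0225],71.9))
E
```

```text
cap centre tool [-36.05428691   0.51318205   1.92946955] cap top z nan
cap edges row315 [[-35.0, -23.2, 2.7], [-36.1, 24.7, 1.8]]
L 81 [15.38315816 23.38534902] 0.032428445457552135
R 81 [ 18.61890763 -30.2645871 ] 0.03095514814724487
ring centre rel seat (mm) [-24.2333994   -0.16139622]
t 4.9 q6 1.82 shift [85.6  0.3 -0.4] rot [-0.  0. -0.]
(array([85.58642525,  0.33454805, -0.35024273]), array([-0.01676541,  0.01165162, -0.02176352]))
```

Call:
step_arm --pt "20 0 -1 0 0 0 255" --pt "45 0 -1 0 0 0 255" --pt "65 0 -1 0 0 0 255" --pt "76 0 -1 0 0 0 255" --pt "80 0 -1 0 0 0 255" --pt "82 0 -1 0 0 0 255" --pt "82 0 -1 0 0 0 255" --pt "82 0 -1 0 0 0 255"

```text
time_s: 5.9
eef_pos: [0.5854, 0.0778, 0.027]
eef_rot: [-0.111, 0.699, -0.111, -0.698]
wrist_force: [0.4, -1.5, -1.8]
opening: 0.639
```

Call:
step_arm --pt "1 0 0 0 0 0 255" --pt "1 0 0 0 0 0 255" --pt "1 0 0 0 0 0 255"

```text
time_s: 6.28
eef_pos: [0.5849, 0.0778, 0.0253]
eef_rot: [-0.111, 0.698, -0.111, -0.698]
wrist_force: [0.2, -0.5, -1.9]
opening: 0.642
```

Call:
step_arm --pt "1 0 0 0 0 0 255" --pt "1 0 0 0 0 0 255" --pt "1 0 0 0 0 0 255"

```text
time_s: 6.65
eef_pos: [0.5849, 0.0778, 0.0243]
eef_rot: [0.111, -0.698, 0.111, 0.698]
wrist_force: [0.7, 0.3, -2.7]
opening: 0.637
```

Call:
step_arm --pt "1 0 0 0 0 0 255" --pt "1 0 0 0 0 0 255" --pt "1 0 0 0 0 0 255"

```text
time_s: 7.02
eef_pos: [0.5851, 0.0778, 0.0234]
eef_rot: [-0.111, 0.698, -0.111, -0.698]
wrist_force: [-0.4, 0.5, -1.5]
opening: 0.636
```

Call:
step_arm --pt "1 0 0 0 0 0 255" --pt "1 0 0 0 0 0 255" --pt "1 0 0 0 0 0 255"

```text
time_s: 7.4
eef_pos: [0.5857, 0.0777, 0.0233]
eef_rot: [-0.111, 0.699, -0.111, -0.698]
wrist_force: [-0.6, 0.8, 4.5]
opening: 0.64
```

Call:
step_arm --pt "0.5 0 0 0 0 0 255" --pt "0.5 0 0 0 0 0 255" --pt "0.5 0 0 0 0 0 255"

```text
time_s: 7.78
eef_pos: [0.586, 0.0777, 0.0233]
eef_rot: [-0.111, 0.699, -0.111, -0.698]
wrist_force: [-1.4, 0.6, 8.0]
opening: 0.637
```

The ring is touching down: z stopped at 23.3 mm and the force turned upward. Release and lift.

Call:
step_arm --pt "-0.7 0 0 0 0 0 255" --pt "-0.7 0 0 0 0 0 80" --pt "-0.7 0 0 0 0 0 40" --pt "-0.7 0 0 0 0 0 0" --pt "-0.7 0 0 0 0 0 0" --pt "-0.7 0 0 0 0 0 0" --pt "-0.7 0 0 0 0 0 0"

```text
time_s: 8.65
eef_pos: [0.5849, 0.0778, 0.0225]
eef_rot: [0.111, -0.698, 0.111, 0.698]
wrist_force: [0.6, 0.5, -0.2]
opening: 0.999
```

Call:
step_arm --pt "-5 0 0 0 0 0 0" --pt "-20 0 0 0 0 0 0" --pt "-50 0 0 0 0 0 0" --pt "-90 0 0 0 0 0 0" --pt "-120 0 0 0 0 0 0" --pt "-120 0 0 0 0 0 0"

```text
time_s: 9.4
eef_pos: [0.5874, 0.0777, 0.1469]
eef_rot: [-0.111, 0.701, -0.111, -0.696]
wrist_force: [0.2, -0.3, -0.7]
opening: 0.998
```

```bash
python3 - <<'E'
from h import *
p,d,P,i,T=snap("wrist","w4.png"); tl=tool()
hsv=cv2.cvtColor(p,cv2.COLOR_RGB2HSV)
seat=np.array([.6051,.0696]);a=np.radians(-18.1);N=np.array([[np.cos(a),np.sin(a)],[-np.sin(a),np.cos(a)]])
S=np.dstack([(P[...,:2]-seat)@N.T*1000,P[...,2]*1000])
m=(hsv[...,1]<70)&(abs(S[...,2]-58)<5)&(np.hypot(S[...,0]+23,S[...,1])<40)
print("ring",cv2.minEnclosingCircle(S[m][:,:2].astype(np.float32)),np.median(S[m][:,2]))
s=snap("scene");p=s[0];P=s[2];hsv=cv2.cvtColor(p,cv2.COLOR_RGB2HSV)
S=np.dstack([(P[...,:2]-seat)@N.T*1000,P[...,2]*1000])
m=((hsv[...,0]<6)|(hsv[...,0]>174))&(hsv[...,1]>180)&(abs(S[...,2]-72)<5)&(abs(S[...,0]+100)<20)&(abs(S[...,1])<30)
q=S[m];print("tab",m.sum(),q.min(0),q.max(0)) if m.any() else print("no tab")
np.save("pics/S.npy",S)
o=ctrl.get_obs();print(o["eef_pos"],o["wrist_force"],o["time_s"])
t=seat+N.T@np.array([-.150,0]);print(t);plan([*t,.15],71.9)
E
```

```text
ring ((-23.114002227783203, 1.6606825590133667), 28.21019172668457) 58.97294311038589
tab 21 [-101.95441247   -9.36866895   68.39308285] [-92.80369674   8.56851252  73.196138  ]
[0.58493457 0.07777464 0.14307873] [-0.73666023  0.05432345 -0.48532579] 9.5
[0.46252264 0.11620146]
t 9.5 q6 1.82 shift [ -7.    1.4 128.3] rot [ 0.1 -0.1  0. ]
```

View pics/w4.png

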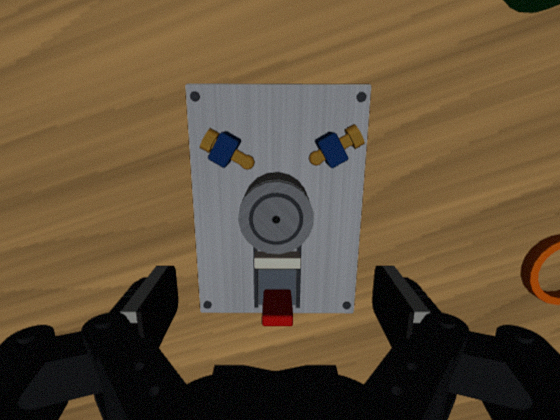

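The ring stands upright in the nest at (276,219), 23 mm short of the seat. The pad (277,263) is open and the tab is at (277,307). Now shut the hand and come down behind the tab.

Call:
step_arm --pt "0 1 30 0 0 0 255" --pt "0 1 70 0 0 0 255" --pt "0 1 100 0 0 0 255" --pt "0 1 110 0 0 0 255" --pt "0 1 110 0 0 0 255" --pt "30 1 110 0 0 0 255" --pt "60 1 110 0 0 0 255" --pt "85 1 110 0 0 0 255" --pt "95 1 110 0 0 0 255" --pt "95 1 110 0 0 0 255"

```text
time_s: 10.75
eef_pos: [0.4802, 0.1106, 0.047]
eef_rot: [0.111, -0.698, 0.111, 0.699]
wrist_force: [-0.7, 0.2, 0.3]
opening: -0.001
```

Call:
step_arm --pt "0 0 0 0 0 0 255" --pt "0 0 0 0 0 0 255"

```text
time_s: 11.0
eef_pos: [0.4809, 0.1109, 0.0485]
eef_rot: [-0.111, 0.699, -0.111, -0.698]
wrist_force: [0.4, 0.6, -0.2]
opening: 0.004
```

```bash
cat >> h.py <<'E'
seat=np.array([.6051,.0696]);_a=np.radians(-18.1);N=np.array([[np.cos(_a),np.sin(_a)],[-np.sin(_a),np.cos(_a)]])
def st(n=0):
    for _ in range(n+1):
        o=ctrl.get_obs(); print("t %.2f nest xy"%o["time_s"],(N@(o["eef_pos"][:2]-seat)*1000).round(2),"z",o["eef_pos"][2].round(4),"F",(N@o["wrist_force"][:2]).round(2),o["wrist_force"][2].round(2))
        if _<n: ctrl.camera("wrist")
E
python3 -c "
from h import *
st(4)"
```

```text
t 11.00 nest xy [-130.84    0.67] z 0.0485 F [0.24 0.68] -0.19
t 11.05 nest xy [-131.01    0.63] z 0.0484 F [-0.06  0.14] 0.07
t 11.10 nest xy [-131.18    0.61] z 0.0483 F [ 0.15 -0.44] 0.35
t 11.15 nest xy [-131.32    0.55] z 0.0481 F [-0.04 -0.42] -0.59
t 11.20 nest xy [-131.49    0.53] z 0.048 F [-0.84  0.72] -0.25
```

Call:
step_arm --pt "0 0 -1.5 0 0 0 255" --pt "0 0 -3 0 0 0 255" --pt "0 0 -4.5 0 0 0 255" --pt "0 0 -6 0 0 0 255" --pt "0 0 -7.5 0 0 0 255" --pt "0 0 -9 0 0 0 255" --pt "0 0 -10.5 0 0 0 255" --pt "0 0 -12 0 0 0 255" --pt "0 0 -13 0 0 0 255" --pt "0 0 -14 0 0 0 255"

```text
time_s: 12.45
eef_pos: [0.4933, 0.1065, 0.0475]
eef_rot: [0.111, -0.698, 0.111, 0.698]
wrist_force: [0.3, -0.1, -0.5]
opening: 0.0
```

Call:
step_arm --pt "0 0 -1 0 0 0 255" --pt "0 0 -2 0 0 0 255" --pt "0 0 -3 0 0 0 255" --pt "0 0 -4 0 0 0 255"

```text
time_s: 12.95
eef_pos: [0.4965, 0.1055, 0.0473]
eef_rot: [0.111, -0.698, 0.111, 0.699]
wrist_force: [-2.1, 1.0, 2.9]
opening: 0.002
```

Call:
step_arm --pt "0 0 -1 0 0 0 255" --pt "0 0 -2 0 0 0 255" --pt "0 0 -3 0 0 0 255" --pt "0 0 -4 0 0 0 255"

```text
time_s: 13.45
eef_pos: [0.5008, 0.1041, 0.0473]
eef_rot: [0.111, -0.698, 0.111, 0.699]
wrist_force: [-2.1, 0.4, 0.1]
opening: 0.0
```

```bash
python3 -c "
from h import *
st(2)"
```

```text
t 13.45 nest xy [-109.87    0.36] z 0.0473 F [-2.12 -0.31] 0.08
t 13.50 nest xy [-109.75    0.35] z 0.0473 F [-2.48  0.21] 0.16
t 13.55 nest xy [-109.72    0.39] z 0.0474 F [-2.41 -0.59] -0.53
```

Call:
step_arm --pt "0 0 -1 0 0 0 255" --pt "0 0 -2 0 0 0 255" --pt "0 0 -3 0 0 0 255" --pt "0 0 -4 0 0 0 255" --pt "0 0 -5 0 0 0 255" --pt "0 0 -6 0 0 0 255" --pt "0 0 -7 0 0 0 255" --pt "0 0 -7.8 0 0 0 255" --pt "0 0 -8.6 0 0 0 255" --pt "0 0 -9.4 0 0 0 255"

```text
time_s: 14.8
eef_pos: [0.5098, 0.1012, 0.0474]
eef_rot: [0.111, -0.698, 0.111, 0.698]
wrist_force: [-2.8, 0.0, -1.9]
opening: 0.002
```

Call:
step_arm --pt "0 0 -0.6 0 0 0 255" --pt "0 0 -1.2 0 0 0 255" --pt "0 0 -1.8 0 0 0 255" --pt "0 0 -2.4 0 0 0 255" --pt "0 0 -3 0 0 0 255" --pt "0 0 -3.6 0 0 0 255" --pt "0 0 -4.2 0 0 0 255" --pt "0 0 -4.8 0 0 0 255"

```text
time_s: 15.8
eef_pos: [0.5144, 0.0997, 0.0474]
eef_rot: [0.111, -0.698, 0.111, 0.698]
wrist_force: [-3.8, 0.0, -2.6]
opening: 0.001
```

```bash
python3 - <<'E'
from h import *
st(2)
p,d,P,i,T=snap("scene","s5f.png")
cv2.imwrite("pics/s5.png",cv2.resize(p[180:275,255:355,::-1],None,fx=6,fy=6,interpolation=cv2.INTER_CUBIC))
hsv=cv2.cvtColor(p,cv2.COLOR_RGB2HSV)
S=np.dstack([(P[...,:2]-seat)@N.T*1000,P[...,2]*1000])
m=(hsv[...,1]<70)&(abs(S[...,2]-58)<6)&(np.hypot(S[...,0]+15,S[...,1])<45)
print("ring",cv2.minEnclosingCircle(S[m][:,:2].astype(np.float32)),m.sum())
E
```

```text
t 15.80 nest xy [-95.58   0.41] z 0.0474 F [-3.62 -1.16] -2.58
t 15.85 nest xy [-95.4    0.43] z 0.0475 F [-3.44 -1.18] -2.85
t 15.90 nest xy [-95.43   0.45] z 0.0475 F [-3.01 -1.17] -2.57
ring ((-16.79639434814453, 2.0635695457458496), 28.7799015045166) 328
```

View pics/s5.png

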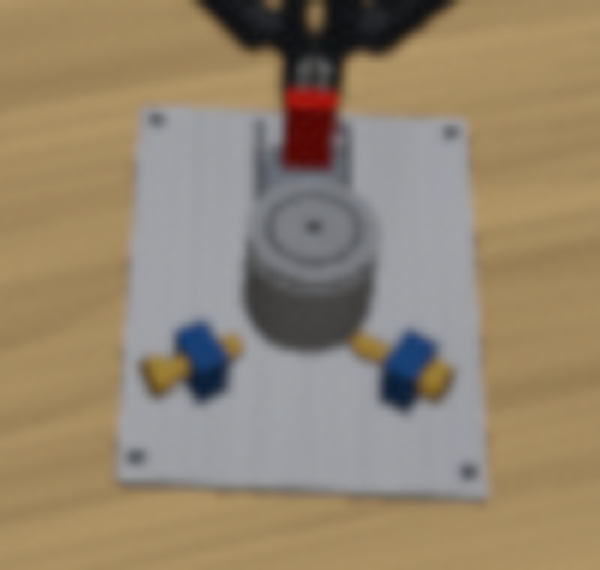

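The ring is moving ahead of the pad (cap at (313,226) in the crop) and is close to the left stop tip (370,347).

Call:
step_arm --pt "0 0 -0.6 0 0 0 255" --pt "0 0 -1.2 0 0 0 255" --pt "0 0 -1.8 0 0 0 255" --pt "0 0 -2.4 0 0 0 255" --pt "0 0 -2.8 0 0 0 255" --pt "0 0 -3.2 0 0 0 255"

```text
time_s: 16.7
eef_pos: [0.5175, 0.0987, 0.0475]
eef_rot: [-0.111, 0.698, -0.111, -0.698]
wrist_force: [-3.6, 0.0, -1.1]
opening: -0.002
```

Call:
step_arm --pt "0 0 -0.4 0 0 0 255" --pt "0 0 -0.8 0 0 0 255" --pt "0 0 -1.2 0 0 0 255" --pt "0 0 -1.6 0 0 0 255"

```text
time_s: 17.2
eef_pos: [0.5191, 0.0982, 0.0476]
eef_rot: [-0.111, 0.698, -0.111, -0.698]
wrist_force: [-2.8, 0.8, -1.9]
opening: 0.001
```

Call:
step_arm --pt "0 0 -0.4 0 0 0 255" --pt "0 0 -0.8 0 0 0 255" --pt "0 0 -1.2 0 0 0 255" --pt "0 0 -1.6 0 0 0 255"

```text
time_s: 17.7
eef_pos: [0.5206, 0.0977, 0.0475]
eef_rot: [-0.111, 0.698, -0.111, -0.698]
wrist_force: [-3.2, 0.1, -0.6]
opening: -0.001
```

```bash
cat > s.py <<'E'
from h import *
st(2)
p,d,P,i,T=snap("scene")
hsv=cv2.cvtColor(p,cv2.COLOR_RGB2HSV)
S=np.dstack([(P[...,:2]-seat)@N.T*1000,P[...,2]*1000])
m=(hsv[...,1]<70)&(abs(S[...,2]-58)<6)&(np.hypot(S[...,0]+12,S[...,1])<45)
print("ring",cv2.minEnclosingCircle(S[m][:,:2].astype(np.float32)),m.sum())
E
python3 s.py
```

```text
t 17.70 nest xy [-89.07   0.44] z 0.0475 F [-3.05 -0.87] -0.63
t 17.75 nest xy [-89.03   0.44] z 0.0475 F [-2.81 -1.72] -1.84
t 17.80 nest xy [-89.06   0.43] z 0.0475 F [-3.47 -1.9 ] -1.19
ring ((-10.241108894348145, 1.4811519384384155), 28.091827392578125) 328
```

Call:
step_arm --pt "0 0 -0.4 0 0 0 255" --pt "0 0 -0.8 0 0 0 255" --pt "0 0 -1.2 0 0 0 255" --pt "0 0 -1.6 0 0 0 255"

```text
time_s: 18.35
eef_pos: [0.5221, 0.0972, 0.0475]
eef_rot: [-0.111, 0.698, -0.111, -0.698]
wrist_force: [-3.2, 0.0, -1.2]
opening: -0.006
```

Call:
step_arm --pt "0 0 -0.4 0 0 0 255" --pt "0 0 -0.8 0 0 0 255" --pt "0 0 -1.2 0 0 0 255"

```text
time_s: 18.73
eef_pos: [0.5231, 0.0968, 0.0475]
eef_rot: [0.111, -0.698, 0.111, 0.698]
wrist_force: [-5.5, 0.8, 0.5]
opening: 0.001
```

```bash
python3 s.py
```

```text
t 18.73 nest xy [-86.39   0.41] z 0.0475 F [-5.48 -0.92] 0.45
t 18.77 nest xy [-86.31   0.44] z 0.0475 F [-4.46 -1.07] -0.5
t 18.82 nest xy [-86.31   0.42] z 0.0475 F [-3.95 -0.23] 0.11
ring ((-6.770968914031982, -0.08863451331853867), 29.39788246154785) 325
```

Call:
step_arm --pt "0 0 -0.2 0 0 0 255" --pt "0 0 -0.4 0 0 0 255"

```text
time_s: 19.12
eef_pos: [0.5235, 0.0967, 0.0475]
eef_rot: [-0.111, 0.698, -0.111, -0.698]
wrist_force: [-4.0, 0.3, 0.5]
opening: -0.001
```

Call:
step_arm --pt "0 0 -0.2 0 0 0 255" --pt "0 0 -0.4 0 0 0 255"

```text
time_s: 19.38
eef_pos: [0.5239, 0.0966, 0.0475]
eef_rot: [0.111, -0.698, 0.111, 0.698]
wrist_force: [-4.5, -0.3, -0.7]
opening: -0.001
```

```bash
python3 s.py
```

```text
t 19.38 nest xy [-85.55   0.44] z 0.0475 F [-4.19 -1.63] -0.73
t 19.43 nest xy [-85.48   0.43] z 0.0475 F [-4.38 -1.03] 0.12
t 19.48 nest xy [-85.49   0.43] z 0.0475 F [-3.92 -0.76] 0.75
ring ((-6.014224052429199, -0.8580072522163391), 29.250003814697266) 334
```

Call:
step_arm --pt "0 0 -0.2 0 0 0 255" --pt "0 0 -0.4 0 0 0 255" --pt "0 0 -0.6 0 0 0 255"

```text
time_s: 19.9
eef_pos: [0.5245, 0.0964, 0.0475]
eef_rot: [-0.111, 0.698, -0.111, -0.698]
wrist_force: [-4.7, -0.9, 0.5]
opening: -0.002
```

Call:
step_arm --pt "0 0 -0.2 0 0 0 255" --pt "0 0 -0.4 0 0 0 255" --pt "0 0 -0.6 0 0 0 255"

```text
time_s: 20.27
eef_pos: [0.5251, 0.0962, 0.0475]
eef_rot: [-0.111, 0.698, -0.111, -0.698]
wrist_force: [-4.8, 0.3, 0.4]
opening: -0.002
```

```bash
python3 s.py
```

```text
t 20.27 nest xy [-84.33   0.46] z 0.0475 F [-4.64 -1.15] 0.45
t 20.32 nest xy [-84.26   0.43] z 0.0475 F [-4.3  -1.17] -0.67
t 20.38 nest xy [-84.28   0.42] z 0.0475 F [-4.01 -1.9 ] 0.23
ring ((-5.976683616638184, -2.5793144702911377), 29.252925872802734) 329
```

Call:
step_arm --pt "0 0 -0.2 0 0 0 255" --pt "0 0 -0.4 0 0 0 255"

```text
time_s: 20.68
eef_pos: [0.5255, 0.0961, 0.0475]
eef_rot: [-0.111, 0.698, -0.111, -0.698]
wrist_force: [-4.3, 0.2, 0.7]
opening: -0.002
```

Call:
step_arm --pt "0 0 -0.2 0 0 0 255" --pt "0 0 -0.4 0 0 0 255"

```text
time_s: 20.92
eef_pos: [0.5258, 0.096, 0.0475]
eef_rot: [0.111, -0.698, 0.111, 0.698]
wrist_force: [-4.2, -0.4, -0.3]
opening: 0.0
```

```bash
python3 s.py
```

```text
t 20.93 nest xy [-83.53   0.43] z 0.0475 F [-3.86 -1.67] -0.29
t 20.98 nest xy [-83.48   0.43] z 0.0475 F [-3.7  -1.16] 0.05
t 21.02 nest xy [-83.47   0.43] z 0.0475 F [-3.77 -2.25] -0.18
ring ((-4.354808807373047, -1.5159169435501099), 28.429931640625) 328
```

Call:
step_arm --pt "0 0 -0.2 0 0 0 255" --pt "0 0 -0.4 0 0 0 255"

```text
time_s: 21.32
eef_pos: [0.5262, 0.0958, 0.0475]
eef_rot: [-0.111, 0.698, -0.111, -0.698]
wrist_force: [-4.6, -0.4, 1.1]
opening: -0.003
```

Call:
step_arm --pt "0 0 -0.2 0 0 0 255" --pt "0 0 -0.4 0 0 0 255"

```text
time_s: 21.58
eef_pos: [0.5266, 0.0957, 0.0475]
eef_rot: [-0.111, 0.698, -0.111, -0.698]
wrist_force: [-4.4, 0.2, -0.1]
opening: -0.006
```

```bash
python3 s.py
```

```text
t 21.57 nest xy [-82.71   0.44] z 0.0475 F [-4.24 -1.2 ] -0.09
t 21.62 nest xy [-82.7    0.45] z 0.0475 F [-4.05 -1.46] -0.18
t 21.68 nest xy [-82.72   0.44] z 0.0475 F [-3.57 -1.85] -0.14
ring ((-4.348000526428223, -2.413158416748047), 29.265945434570312) 330
```

Call:
step_arm --pt "0 0 -0.2 0 0 0 255" --pt "0 0 -0.4 0 0 0 255"

```text
time_s: 21.98
eef_pos: [0.527, 0.0956, 0.0475]
eef_rot: [0.111, -0.698, 0.111, 0.698]
wrist_force: [-3.8, -0.8, 0.8]
opening: -0.001
```

Call:
step_arm --pt "0 0 -0.2 0 0 0 255" --pt "0 0 -0.4 0 0 0 255"

```text
time_s: 22.22
eef_pos: [0.5274, 0.0954, 0.0475]
eef_rot: [-0.111, 0.698, -0.111, -0.698]
wrist_force: [-4.3, -0.8, 0.5]
opening: -0.004
```

```bash
python3 s.py
```

```text
t 22.23 nest xy [-81.91   0.42] z 0.0475 F [-3.9  -2.07] 0.52
t 22.27 nest xy [-81.86   0.45] z 0.0475 F [-3.81 -0.8 ] 0.43
t 22.32 nest xy [-81.89   0.43] z 0.0475 F [-3.38 -1.54] 0.62
ring ((-4.362716197967529, -2.36795973777771), 29.2623233795166) 333
```

Call:
step_arm --pt "0 0 -0.2 0 0 0 255" --pt "0 0 -0.4 0 0 0 255"

```text
time_s: 22.62
eef_pos: [0.5277, 0.0953, 0.0475]
eef_rot: [0.111, -0.698, 0.111, 0.698]
wrist_force: [-4.2, -1.6, 0.3]
opening: 0.001
```

Call:
step_arm --pt "0 0 -0.2 0 0 0 255" --pt "0 0 -0.4 0 0 0 255"

```text
time_s: 22.88
eef_pos: [0.5281, 0.0952, 0.0475]
eef_rot: [0.111, -0.698, 0.111, 0.698]
wrist_force: [-4.3, 0.1, -0.6]
opening: -0.0
```

Call:
step_arm --pt "0 0 -0.2 0 0 0 255" --pt "0 0 -0.2 0 0 0 255"

```text
time_s: 23.12
eef_pos: [0.5283, 0.0951, 0.0475]
eef_rot: [-0.111, 0.698, -0.111, -0.698]
wrist_force: [-3.3, -0.7, 1.0]
opening: 0.001
```

```bash
python3 s.py
```

```text
t 23.12 nest xy [-80.92   0.42] z 0.0475 F [-2.89 -1.71] 1.02
t 23.18 nest xy [-80.9    0.43] z 0.0475 F [-2.94 -1.72] 1.27
t 23.23 nest xy [-80.89   0.44] z 0.0475 F [-3.19 -1.46] 1.65
ring ((-3.337489128112793, -3.6187527179718018), 29.151302337646484) 335
```

Call:
step_arm --pt "0 0 -0.2 0 0 0 255" --pt "0 0 -0.4 0 0 0 255"

```text
time_s: 23.52
eef_pos: [0.5287, 0.095, 0.0475]
eef_rot: [0.111, -0.698, 0.111, 0.698]
wrist_force: [-4.8, -1.1, 1.7]
opening: 0.002
```

Call:
step_arm --pt "0 0 -0.2 0 0 0 255" --pt "0 0 -0.4 0 0 0 255"

```text
time_s: 23.78
eef_pos: [0.5289, 0.0949, 0.0475]
eef_rot: [0.111, -0.698, 0.111, 0.698]
wrist_force: [-5.1, 0.3, 1.7]
opening: 0.002
```

```bash
python3 s.py
```

```text
t 23.77 nest xy [-80.3    0.42] z 0.0475 F [-4.94 -1.31] 1.65
t 23.82 nest xy [-80.26   0.43] z 0.0475 F [-4.42 -1.64] 0.87
t 23.88 nest xy [-80.23   0.46] z 0.0475 F [-4.26 -1.09] 0.72
ring ((-1.8222169876098633, -3.539665699005127), 29.37042236328125) 335
```

Call:
step_arm --pt "0 0 -0.2 0 0 0 255" --pt "0 0 -0.2 0 0 0 255"

```text
time_s: 24.18
eef_pos: [0.529, 0.0949, 0.0475]
eef_rot: [0.111, -0.698, 0.111, 0.699]
wrist_force: [-5.4, 0.0, 2.1]
opening: -0.002
```

```bash
python3 s.py
```

```text
t 24.18 nest xy [-80.2    0.44] z 0.0475 F [-5.19 -1.65] 2.06
t 24.23 nest xy [-80.19   0.42] z 0.0475 F [-5.7  -2.22] 2.04
t 24.27 nest xy [-80.21   0.44] z 0.0475 F [-5.91 -1.41] 2.28
ring ((-2.4333951473236084, -4.423620223999023), 28.871376037597656) 335
```

Call:
step_arm --pt "0 0 -0.2 0 0 0 255" --pt "0 0 -0.2 0 0 0 255"

```text
time_s: 24.58
eef_pos: [0.5291, 0.0949, 0.0475]
eef_rot: [0.111, -0.698, 0.111, 0.699]
wrist_force: [-6.2, -0.6, 2.8]
opening: 0.003
```

```bash
python3 s.py
```

```text
t 24.57 nest xy [-80.14   0.42] z 0.0475 F [-5.71 -2.46] 2.84
t 24.62 nest xy [-80.12   0.44] z 0.0475 F [-5.42 -1.48] 3.05
t 24.68 nest xy [-80.16   0.43] z 0.0475 F [-5.13 -1.09] 3.4
ring ((-1.8104394674301147, -4.793851852416992), 28.4912052154541) 333
```

Call:
step_arm --pt "0 0 -0.2 0 0 0 255" --pt "0 0 -0.2 0 0 0 255"

```text
time_s: 24.98
eef_pos: [0.5291, 0.0949, 0.0475]
eef_rot: [0.111, -0.698, 0.111, 0.699]
wrist_force: [-6.3, -0.7, 3.5]
opening: -0.005
```

```bash
python3 s.py
```

```text
t 24.98 nest xy [-80.09   0.44] z 0.0475 F [-5.79 -2.58] 3.46
t 25.02 nest xy [-80.08   0.42] z 0.0475 F [-6.95 -2.71] 4.1
t 25.07 nest xy [-80.08   0.45] z 0.0475 F [-6.96 -1.55] 3.55
ring ((-2.669152021408081, -3.8054094314575195), 29.783203125) 333
```

Call:
step_arm --pt "0 0 -0.2 0 0 0 255" --pt "0 0 -0.2 0 0 0 255"

```text
time_s: 25.38
eef_pos: [0.5292, 0.0949, 0.0475]
eef_rot: [0.111, -0.698, 0.111, 0.699]
wrist_force: [-7.4, 0.6, 3.7]
opening: -0.003
```

```bash
python3 s.py
```

```text
t 25.38 nest xy [-80.04   0.43] z 0.0475 F [-7.21 -1.68] 3.68
t 25.43 nest xy [-80.03   0.44] z 0.0475 F [-7.89 -2.28] 4.06
t 25.48 nest xy [-80.02   0.42] z 0.0475 F [-7.24 -1.6 ] 3.56
ring ((-1.315256953239441, -4.511940002441406), 28.850290298461914) 335
```

The clamp has stalled: 0.8 mm commanded moved it only about 0.2 mm. The push is about 7.3 N against roughly 3–4 N of sliding drag, so the ring bears on the stops with about 4 N. Next I back straight off, rise, and look.

Call:
step_arm --pt "0 0 0.5 0 0 0 255" --pt "0 0 1.5 0 0 0 255" --pt "0 0 5 0 0 0 255" --pt "0 0 12 0 0 0 255" --pt "0 0 20 0 0 0 255" --pt "-30 0 25 0 0 0 255" --pt "-80 0 25 0 0 0 255" --pt "-120 0 25 0 0 0 255" --pt "-120 0 25 0 0 0 255"

```text
time_s: 26.65
eef_pos: [0.5084, 0.1026, 0.1714]
eef_rot: [-0.111, 0.701, -0.11, -0.696]
wrist_force: [0.3, 0.2, 0.0]
opening: 0.002
```

```bash
python3 s.py; python3 - <<'E'
from h import *
p,d,P,i,T=snap("wrist","w6.png")
S=np.dstack([(P[...,:2]-seat)@N.T*1000,P[...,2]*1000]);hsv=cv2.cvtColor(p,cv2.COLOR_RGB2HSV)
m=(hsv[...,1]<70)&(abs(S[...,2]-58)<5)&(np.hypot(S[...,0]+4,S[...,1]+3)<36)
print("ring",cv2.minEnclosingCircle(S[m][:,:2].astype(np.float32)),np.median(S[m][:,2]))
m=((hsv[...,0]<6)|(hsv[...,0]>174))&(hsv[...,1]>180)&(abs(S[...,2]-72)<4)&(abs(S[...,0]+65)<20)
print("tab",S[m].min(0),S[m].max(0))
E
```

```text
t 26.65 nest xy [-102.18    1.33] z 0.1714 F [0.19 0.25] 0.03
t 26.70 nest xy [-103.67    0.82] z 0.169 F [-0.2  -1.03] -1.42
t 26.75 nest xy [-104.74    0.44] z 0.1674 F [-0.05 -0.64] -0.66
ring ((-1.530806541442871, -4.460381031036377), 28.127330780029297) 330
ring ((-3.199521064758301, -3.9374537467956543), 27.94720458984375) 58.86014280613047
tab [-70.36924417 -10.96668677  68.99550137] [-60.06891889  11.25840223  74.50747649]
```

View pics/w6.png

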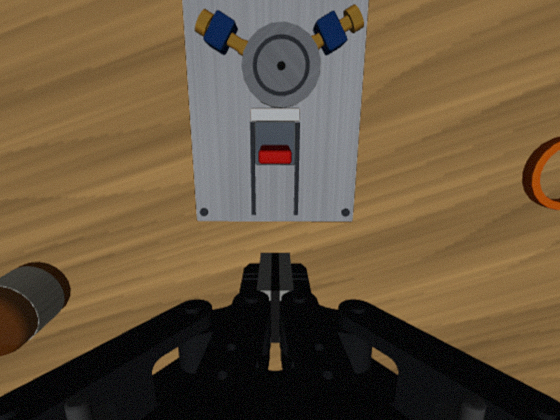

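The picture shows the ring upright at (281,66), touching both brass tips, with the pad (275,115) against it and the gripper clear. The tab middle at −65 mm puts the pad face at −31 mm. Adding 28 mm gives a ring centre of −3 mm, and the camera measures −3.2 mm.

```bash
python3 -c "
from bench import ctrl
print(ctrl.hand_in())"
```

```text
the job is handed in; nothing more can be done
None
```

The cutter is standing in the nest, held by the closed clamp against both brass stops, and the job was handed in at about 27 s.

- **Placing:** I gripped the steel ring near its top, stood it 23 mm short of the seat point and let go. Then I shut the fingers and slid the clamp forward by its red tab.
- **Pressing home:** The ring met the left stop first and slid across onto the right one. The clamp then stalled at a wrist push of about 7.3 N. Sliding alone took 3–4 N, so each of the three contacts carried an estimated 4 N. That figure is inferred from the wrist force, because I had no direct reading at the contacts.
- **Last checks:** After I backed off, the camera put the ring upright at (−3.2, −3.9) mm from the seat point. That is within about 1 mm of the home I had predicted from the ball tips, (−4.2, −4.5) mm. The pad position worked out from the tab gives the same x to within about 1 mm.
- **Disagreements:** The scene camera's fits of the ring position scattered by about 1.5 mm, so I relied on the close wrist view instead. A sideways force of 1–2 N and an upward force of up to 4 N showed during the push, with no visible effect.
- **Other objects:** The arm never went near the bottle, lid, cork or green look-alikes. I did not re-measure where they stand afterwards.

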